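# Change the label printer's clip-on battery pack

### The arm

A 6-joint arm with a two-finger parallel gripper is mounted at the origin on a cart in front of the work surface, level with it; the furniture and walls round the work are solid. World frame = base frame: x ahead of the robot, y to its left, z up, the work surface at z = 0. Lengths are in m, angles in rad, forces in N, time in s.
With the tool pointing down it reaches from about 0.375 to 0.975 m from the base axis. Payload 3.8 kg.
Tool frame: the origin (TCP) lies on the centre line of the jaws, within the pads' length; the fingertips stand 14 mm ahead of it and the grasp point (between the pads) lies 5 mm behind it; z points along the fingers, y is the line along which they close (so a half turn about z gives the same grasp; the last joint's range is limited). The gripper opens to 85 mm and grips with 20 to 120 N. Pads are 22 mm wide; open, the fingers measure 114 mm over their backs; the gripper's body (76 mm by 85 mm) begins 54 mm behind the grasp point. The pads swing forward as they close: fully open they stand 13 mm farther back than shut.
Start: joints at [-1.372, 0.264, 1.604, -0, 1.274, -0.037], TCP at [0.158, -0.656, 0.245] pointing down, gripper open.
Joint ranges: [-2.63, 2.63], [-0.94, 2.18], [0.31, 2.57], [-1.31, 4.45], [0, 2.66], [-2.55, 2.55]. Speed limits (rad/s): [2.57, 2.57, 3.14, 3.14, 3.14, 3.14].

### API

Orientations are given as a rotation vector (axis times angle).
In Python, from workcell import bot, eyes, spot_in gives the robot as it stands.
- The arm moves only by the tool carry_out, never from a script. Its argument "series" is text: rows parted by semicolons, each of 4 numbers parted by spaces: the shift along the world's x, y, z in m, then the turn about the world's z in degrees. In form: tx ty tz roll; .... A call has 1 to 20 rows; each row shifts and turns the commanded pose from where the row before left it; what a row does not reach is not made up. A row lasts 1/8 s, in which the tool goes at most 62.5 mm and 10.7 degrees, less where a joint would pass 70% of its speed; a pose out of reach is approached as far as the arm can. A call is refused whole if a number of a shift passes 0.0625 or a number of a turn 10.7, either way. A call with a gripper value outside its range is refused whole. "jaw" is the gripper command: -1 is shut, 1 is fully open, values between are in proportion, set as the call begins (left out, the last holds). The fingers move at their own pace and stop on an object; "grip_force" is the grip in N (left out, the last holds). Time passes only in rows, so rows that do not move let the fingers close. It gives the time, the measured TCP pose, the force, the opening and the grip force at its end, in the units of the state.
- bot.read_state(): the state, without advancing time (a new reading comes with each control period).
- eyes.read_camera(name): name is "scene" or "side" or "wrist"; returns (picture, depth): 480x640x3 uint8, blue, green, red; 480x640 float32, m along the optical axis (not along the pixel's ray), 0 where there is no reading.
- eyes.get_calibration(name): a dict with "K" (3x3 intrinsics, pixels), "distortion" ([k1, k2, p1, p2, k3] as OpenCV has them; the pictures are not rectified), "position" and "rotation" of the camera in the world; the wrist camera has in their place "T_tool_cam" (4x4, takes a point from camera to tool coordinates, whose origin is the TCP and whose axes are the flange's). Camera axes: x right, y down, z forward; pixel columns grow to the right and rows downward; lengths in m; the calibration is good to about 2 mm. A picture is of the moment at which its call begins: read the wrist's pose just before it. get_calibration takes no time and is no camera call.
- bot.finish_job(): hands the job in; it is judged then, once.
Trained networks look in the newest picture that a camera, given by its name, has taken for a name from the list of things; names that differ only in an ending like _2 or _b are one class to them, and where a whole thing is asked for, a point or a joint stands for the part that bears it (a point fixed in the world has none). Each returns a list of dicts, best first, with "score" (0 to 1); they miss things now and then, are a little off and sometimes report something else, mostly with a low value. They report only what shows in the picture. A call takes as long as a camera call. They do not tell look-alikes from the thing itself.
- spot_in(camera, target): "rect" ([centre column, centre row, width, height] in pixels, round what is visible of it).
The state is a dict: "time": time; "q": joint angles; "joint_vel": joint speeds; "joint_torque": joint torques, N m; "tool_pos": TCP position; "tcp_rot": TCP orientation; "wrist_force": force on the tool from outside, world axes, zero at the start; "torque": the same for the moment, N m; "width": opening from 0.0 (shut) to 1.0 (fully open); "grip_force": force on a finger pad.
Only numpy, scipy, OpenCV 4.12 (cv2) and the standard library are available. Lean on these libraries where they do the work, as an engineer would, in place of code of your own. Each camera call takes 0.05 s, during which the arm holds its last target. There are 200 camera calls.

### The job

The label printer's battery is flat: press the printer's spring catch to release the pack, slide the pack off its rails and slide it onto the empty charger until the charger's catch clicks. Then take the charged pack from the desk mat and slide it onto the printer until it clicks home there. Leave the other things on the desk where they are.

Things in the scene. Friction and masses are not known exactly. Their poses are not given: they have to be found in the camera images.
- flat_pack: Black battery pack, 150 g, clicked home on the printer at the start. Body 76 (x) x 34 (y) x 40 mm; a 4 mm thick flange along the foot makes it 46 mm wide there. On top, 20 to 33 mm from the middle towards +x, a 4 mm high ridge with a sloping front. Origin: centre of the underside; +x points to the ridge end, which goes into a shoe first; z up. Grip across y, 12 mm or more above the underside.
- charged_pack: Battery pack of the same make, size, weight and axes as flat_pack; at the start it lies loose, right way up, on the desk mat (2 mm thick), in the middle between printer and charger.
- printer: Label printer, the wider grey unit, fixed: a case 100 x 104 mm, 62 mm high, with display, keys and a white label tongue, beyond its battery shoe towards +x. Origin: on the desk under printer_seat, same axes.
- charger: Charger, the narrower grey unit, fixed: a case 78 x 72 mm, 53 mm high, no label, beyond its battery shoe towards +x; its shoe is empty at the start. Origin: on the desk under charger_seat, same axes.
- printer_seat (a point): Where a pack's origin lies when clicked home on the printer; +x = direction of sliding on, z up. Point on the shoe floor, 12 mm above the desk. Along each side from x = -17 to +43 mm runs a rail with an inward lip over the pack's flange: 49 mm between rails, 39 mm between lips, lip 5.6 to 8.6 mm above the floor (10.6 mm at its upturned front, x = -23 mm). Same shoe on the charger.
- charger_seat (a point): Like printer_seat, on the charger. Both shoes: towards -x the floor runs on without lips to x = -85 mm between low guides, 49 mm apart at the rails, 58 mm at the mouth: set a pack down flat there, centred at x = -64 mm or less, and slide it in. At x = +40.5 mm stands a fixed face; a sprung ejector pad in it pushes a pack outwards over its last 12 mm of travel (2 N rising to 3.5 N).
- printer_catch_pad (a point): Middle of the top of the thumb pad (26 x 30 mm, ribbed) of the printer's catch: 91 mm in +x and 54 mm up from printer_seat. It stands 10 mm above the case beside it and moves with the catch.
- printer_catch (a joint): Sprung rocker on the printer: pressing its thumb pad straight down lifts the tooth at its other end, over the pack's ridge. 0 = at rest, tooth down; 0.16 rad = pad fully down (6 mm). From 0.1 rad (4 mm, about 3 N) the pack is free and the ejector throws it about 12 mm outwards, clear of the tooth, so the pad may then be let go.
- charger_catch_pad (a point): Middle of the top of the charger's thumb pad, in the same place relative to charger_seat.
- charger_catch (a joint): The same rocker on the charger, same values. On either unit a pack that is slid in lifts the tooth by itself (about 5 N, far more if it is also pressed down on the floor); at the seat the tooth drops behind the ridge with a click and holds the pack, with 2.5 mm of play further inwards. Short of that the ejector pushes the pack out again.
- mouse: bystander: blue computer mouse, 104 x 62 x 38 mm, origin at the centre of the underside
- eraser: bystander: eraser in a blue sleeve, 23 x 58 x 12 mm, lying behind the charged pack; origin at the centre of the underside
- pen_ball: bystander: ball pen, 145 mm long, near the front edge of the desk; origin at the middle of its underside
- marker_a: bystander: marker pen, 135 mm long, at the right; origin at the middle of its underside
- clip_tin: bystander: open steel dish of paper clips, 66 mm across, 24 mm high; origin at the centre of the underside
- binder_clip_0: bystander: black fold-back clip, 32 mm; origin at the centre of the underside
Things that resemble listed ones, but are neither listed nor needed, are in the scene too. What is shaped like the charged_pack but white or yellow is not meant.

How it is judged:
By the outcome, as a careful person would: the job done as asked, in the order asked, and still so for the second after the job is handed in, with the robot touching nothing.
It also fails if it takes over 72 s, if anything falls off the work surface, if the arm or the gripper's body presses on something with over 40 N, if the wrist force passes 120 N, or if a joint passes its speed limit or range.

## Working session

There is one attempt and no reset: what is moved stays moved. The work goes in short steps, Python scripts to look and compute and a tool call to move; the robot and the scene stay as the last step left them, time stands still between calls to the robot, and variables do not carry over. Pictures are saved under pics/ and viewed, at most 10 in all, crops included, and the job is handed in when it is done.

Besides the shell and the picture viewer there is one more tool, called after "Request:" as name(argument=value, ...) on one line, values as JSON. carry_out: Moves the arm, as the interface text tells. Its arguments: {"type":"object","properties":{"series":{"type":"string"},"jaw":{"type":"number"},"grip_force":{"type":"number"}},"required":["series"]}

```bash
mkdir -p pics; ls
cat > h.py <<'E'
import numpy as np, cv2
from scipy.spatial.transform import Rotation as R
from workcell import bot, eyes, spot_in
def cam(name):
    s=bot.read_state(); p,d=eyes.read_camera(name); c=eyes.get_calibration(name)
    if name=="wrist":
        T=np.eye(4);T[:3,:3]=R.from_rotvec(s["tcp_rot"]).as_matrix();T[:3,3]=s["tool_pos"]
        T=T@np.array(c["T_tool_cam"]); P,Ro=T[:3,3],T[:3,:3]
    else:
        P=np.array(c["position"]);Ro=np.array(c["rotation"])
        Ro=Ro if Ro.shape==(3,3) else R.from_rotvec(Ro).as_matrix()
    return p,d,np.array(c["K"]),np.array(c["distortion"]),P,Ro
def cloud(C):
    p,d,K,D,P,Ro=C
    v,u=np.mgrid[0:480,0:640]
    n=cv2.undistortPoints(np.stack([u,v],-1).reshape(-1,1,2).astype(np.float64),K,D).reshape(480,640,2)
    X=np.dstack([n[...,0]*d,n[...,1]*d,d])@Ro.T+P
    X[d==0]=np.nan
    return X
E
python3 - <<'E'
from h import *
C=cam("scene");cv2.imwrite("pics/scene.png",C[0]);X=cloud(C)
np.save("scene.npy",X)
print(C[4])
for t in ["flat_pack","charged_pack","printer","charger","printer_catch_pad","mouse","eraser"]:
    for r in spot_in("scene",t)[:4]:
        u,v=map(int,r["rect"][:2]); print(t,round(r["score"],2),np.round(r["rect"]),X[v,u].round(3))
C=cam("side");cv2.imwrite("pics/side.png",C[0]);np.save("side.npy",cloud(C))
print(C[4],bot.read_state())
E
```

```text
pics
[-0.3633222  -0.91724645  0.80765311]
flat_pack 0.68 [388. 299.  32.  24.] [ 0.499 -0.194  0.038]
charged_pack 0.93 [331. 336.  34.  38.] [ 0.292 -0.208  0.037]
charged_pack 0.91 [324. 240.  29.  21.] [0.575 0.138 0.038]
charged_pack 0.64 [257. 259.  32.  21.] [0.363 0.178 0.039]
printer 0.82 [394. 290.  86.  68.] [ 0.522 -0.188  0.052]
charger 0.88 [274. 230.  60.  41.] [0.529 0.327 0.012]
charger 0.73 [403. 281.  26.  17.] [ 0.558 -0.189  0.061]
printer_catch_pad 0.76 [404. 280.  35.  18.] [ 0.57  -0.182  0.059]
mouse 0.7 [285. 206.  27.  18.] [0.656 0.427 0.025]
eraser 0.58 [405. 280.  34.  15.] [ 0.566 -0.189  0.064]
eraser 0.4 [364. 246.  13.  10.] [0.674 0.069 0.014]
[0.20979399 0.92785229 0.83813397] {'time': 0.45, 'q': array([-1.37192743e+00,  2.63963287e-01,  1.60410800e+00,  3.60447260e-06,
        1.27368515e+00, -3.68734533e-02]), 'joint_vel': array([-2.66306582e-04,  8.62990475e-04,  9.92345098e-07,  6.39758348e-04,
        8.89743312e-04, -1.84187808e-04]), 'joint_torque': array([-3.53107262e-04, -5.14306891e+01, -3.67117238e+01, -9.11609800e-05,
        3.59074031e-03, -1.44284729e-05]), 'tool_pos': array([ 0.15766224, -0.65627279,  0.24517861]), 'tcp_rot': array([-3.11963168e+00, -3.69425459e-01,  1.54186821e-05]), 'wrist_force': array([-0.73341761,  0.23909409, -0.10876651]), 'torque': array([0.01697852, 0.01766524, 0.01774373]), 'grip_force': 0.0, 'width': 0.9979231024971151}
```

View pics/scene.png

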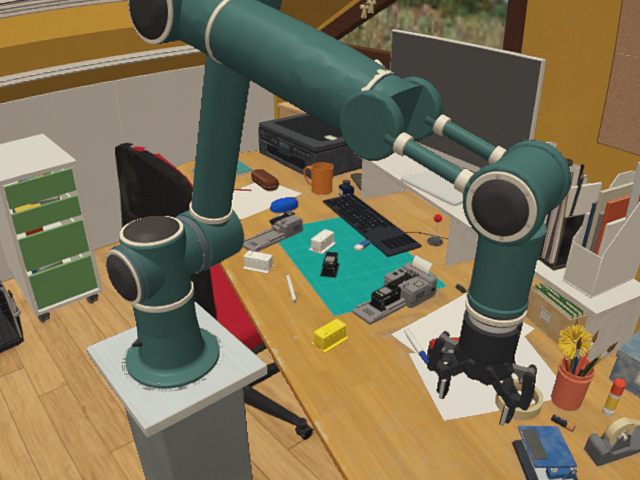

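View pics/side.png

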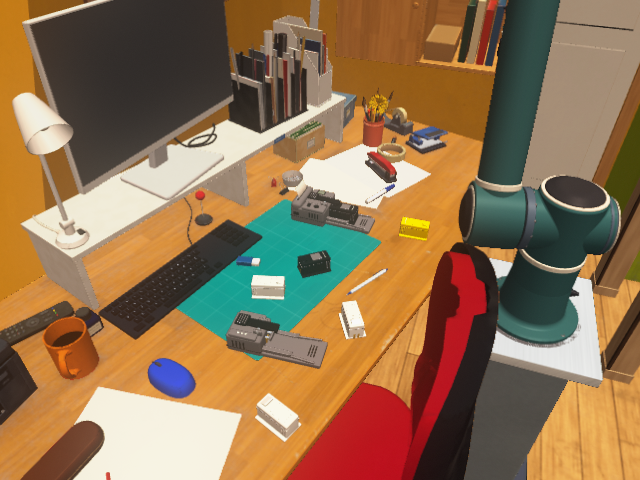

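Look-alikes of the charged pack in the scene picture: white (322,240), white (257,261), yellow (331,334) and black (329,263) on the mat. I choose the black one. The flat pack is on the printer at (385,298), and the charger, with its empty shoe, is at (274,230).

Run:
```python
from h import *
im={"scene":cv2.imread("pics/scene.png"),"side":cv2.imread("pics/side.png")}
cl={n:np.load(n+".npy") for n in im}
side=cl["side"]
for nm,uv in dict(ch_pack=(314,262),printer=(330,208),charger=(270,338)).items(): print(nm,side[uv[1],uv[0]].round(3))
print("charged in scene",cl["scene"][262,329].round(3))
P=np.vstack([c.reshape(-1,3) for c in cl.values()])
P=P[np.isfinite(P).all(1)]
for nm,(cx,cy,r) in dict(printer=(.50,-.19,.16),charger=(.53,.327,.16),pack=(.5,.08,.08)).items():
    for zl,zh in [(.006,.02),(.02,.1),(.044,.07)]:
        m=(abs(P[:,0]-cx)<r)&(abs(P[:,1]-cy)<r)&(P[:,2]>zl)&(P[:,2]<zh)
        q=P[m]
        if len(q)>20:
            print(nm,zl,len(q),q[:,:2].mean(0).round(3),cv2.minAreaRect((q[:,:2]*1000).astype(np.float32)))
# top view raster: height map
g=np.zeros((600,800,3),np.uint8)
for n in cl:
    X=cl[n]; m=np.isfinite(X).all(2)&(X[...,2]<.12)&(X[...,2]>-.01)
    q=X[m]; col=im[n][m]; u=((.5-q[:,1])*800).astype(int); v=((.85-q[:,0])*800).astype(int)
    k=(u>=0)&(u<800)&(v>=0)&(v<600); 
    for a,b,c in zip(u[k],v[k],col[k]): cv2.circle(g,(a,b),1,c.tolist(),-1)
cv2.imwrite("pics/top.png",g)
```

```text
ch_pack [0.511 0.059 0.038]
printer [ 0.542 -0.16   0.047]
charger [0.518 0.314 0.035]
charged in scene [0.501 0.029 0.04 ]
printer 0.006 1537 [ 0.482 -0.197] ((494.98931884765625, -191.32864379882812), (317.62579345703125, 308.5417785644531), 89.30979919433594)
printer 0.02 3755 [ 0.564 -0.18 ] ((493.5516662597656, -177.33694458007812), (114.53299713134766, 307.531494140625), 88.06796264648438)
printer 0.044 2326 [ 0.571 -0.18 ] ((555.7237548828125, -177.84207153320312), (112.45662689208984, 183.83218383789062), 86.25202941894531)
charger 0.006 2853 [0.498 0.321] ((529.1822509765625, 327.28668212890625), (326.7903747558594, 311.90283203125), 88.30716705322266)
charger 0.02 4478 [0.547 0.353] ((530.0313110351562, 326.6828918457031), (319.958740234375, 319.42413330078125), 89.8709716796875)
charger 0.044 1366 [0.559 0.308] ((526.8160400390625, 303.1062927246094), (265.92401123046875, 234.6853485107422), 70.11690521240234)
pack 0.006 307 [0.517 0.065] ((522.7620849609375, 79.68954467773438), (160.6319580078125, 106.13754272460938), 86.64729309082031)
pack 0.02 932 [0.523 0.066] ((537.7095336914062, 81.25806427001953), (176.31802368164062, 58.343544006347656), 59.59114456176758)
pack 0.044 76 [0.544 0.094] ((538.6649169921875, 81.28616333007812), (172.60020446777344, 32.926666259765625), 66.76122283935547)
```

View pics/top.png

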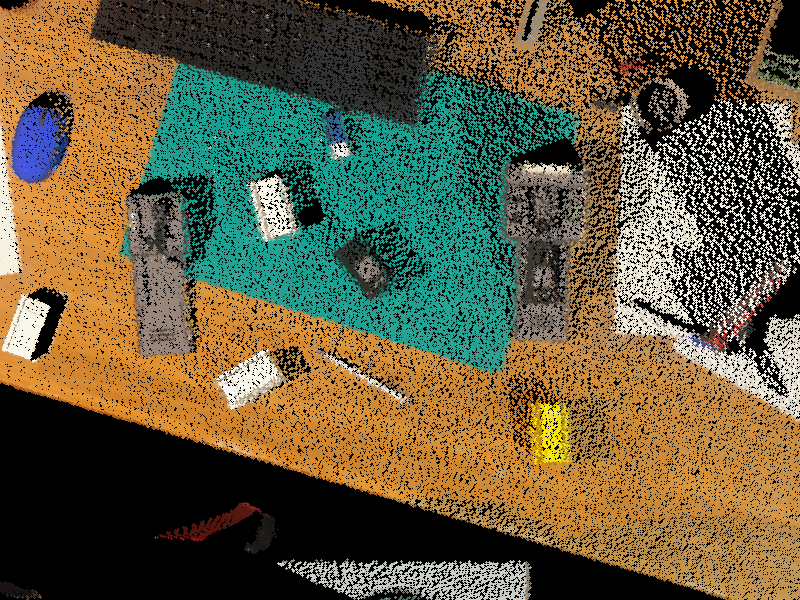

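The top map shows the printer at (545,250) with +x up and roughly −3° yaw. The charger is at (160,270) at about +4°, and the black charged pack is at (365,268), turned. Next I go above the printer.

Request:
carry_out(series="0.032 0.0466 0.006 -1.6; 0.032 0.0466 0.006 -1.6; 0.032 0.0466 0.006 -1.6; 0.032 0.0466 0.006 -1.6; 0.032 0.0466 0.006 -1.6; 0.032 0.0466 0.006 -1.6; 0.032 0.0466 0.006 -1.6; 0.032 0.0466 0.006 -1.6; 0.032 0.0466 0.006 -1.6; 0.032 0.0466 0.006 -1.6; 0 0 0 0")

```text
time: 1.82
tool_pos: [0.4797, -0.1873, 0.3062]
tcp_rot: [-3.141, 0.059, -0.003]
wrist_force: [-0.7, -0.9, -0.7]
width: 1.002
grip_force: 0.0
```

Run:
```python
from h import *
print(eyes.get_calibration("wrist")["T_tool_cam"], eyes.get_calibration("wrist")["K"])
C=cam("wrist");cv2.imwrite("pics/w1.png",C[0]);X=cloud(C);np.save("w1.npy",X)
s=bot.read_state();print(s["tool_pos"],s["tcp_rot"],C[4])
for v in range(20,480,40): print(v,[tuple((X[v,u]*1000).round().astype(int)) if np.isfinite(X[v,u]).all() else None for u in range(40,640,80)])
```

```text
[[ 1.46105770e-04 -9.52296647e-01 -3.05173845e-01  7.81439877e-02]
 [ 9.99999959e-01  6.36647941e-05  2.80096069e-04 -2.02029787e-04]
 [-2.47305718e-04 -3.05173873e-01  9.52296617e-01 -1.28813120e-01]
 [ 0.00000000e+00  0.00000000e+00  0.00000000e+00  1.00000000e+00]] [[378.05905964   0.         324.33239309]
 [  0.         378.05905964 237.08570115]
 [  0.           0.           1.        ]]
[ 0.47852318 -0.18889096  0.30566895] [ 3.14046071e+00 -6.17058896e-02  8.35243341e-04] [ 0.55752322 -0.19009984  0.43515024]
20 [(np.int64(680), np.int64(115), np.int64(4)), (np.int64(670), np.int64(23), np.int64(4)), (np.int64(664), np.int64(-63), np.int64(2)), (np.int64(639), np.int64(-156), np.int64(87)), (np.int64(642), np.int64(-225), np.int64(61)), (np.int64(654), np.int64(-315), np.int64(1)), (np.int64(654), np.int64(-402), np.int64(1)), (np.int64(657), np.int64(-496), np.int64(0))]
60 [(np.int64(639), np.int64(124), np.int64(2)), (np.int64(630), np.int64(30), np.int64(1)), (np.int64(624), np.int64(-59), np.int64(1)), (np.int64(611), np.int64(-151), np.int64(57)), (np.int64(608), np.int6
[... 3221 characters left out ...]
64(-133), np.int64(359)), (np.int64(498), np.int64(-161), np.int64(372)), (np.int64(142), np.int64(-110), np.int64(1)), (np.int64(-580), np.int64(-288), np.int64(-741)), (np.int64(495), np.int64(-213), np.int64(371)), (np.int64(479), np.int64(-240), np.int64(357)), (np.int64(489), np.int64(-252), np.int64(370))]
460 [(np.int64(493), np.int64(-128), np.int64(380)), (np.int64(60), np.int64(154), np.int64(1)), (np.int64(497), np.int64(-164), np.int64(382)), (np.int64(490), np.int64(-178), np.int64(376)), (np.int64(490), np.int64(-195), np.int64(377)), (np.int64(496), np.int64(-209), np.int64(383)), (np.int64(-854), np.int64(-979), np.int64(-741)), (np.int64(487), np.int64(-247), np.int64(379))]
```

View pics/w1.png

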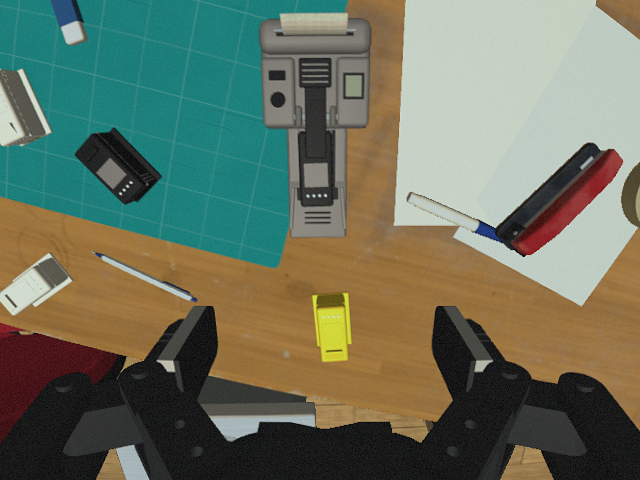

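The wrist picture shows the printer's thumb pad at (315,72), the flat pack at (316,165) with its dots at the outer end, and the shoe mouth at (317,236). The charged pack is the black one at (118,165). Its dots are to the lower right, so its ridge end is up-left, yaw about 51°.

```bash
cat >> h.py <<'E'
def pix(C,uv,z):
    "pixels onto plane at height z"
    p,d,K,D,P,Ro=C
    n=cv2.undistortPoints(np.array(uv,float).reshape(-1,1,2),K,D).reshape(-1,2)
    r=np.c_[n,np.ones(len(n))]@Ro.T
    return P+r*((z-P[2])/r[:,2])[:,None]
def edges(X,x0,x1,yc,hw,zl,zh):
    m=np.isfinite(X).all(2)&(X[...,0]>x0)&(X[...,0]<x1)&(abs(X[...,1]-yc)<hw)&(X[...,2]>zl)&(X[...,2]<zh)
    q=X[m]; L=[]
    for a in np.arange(x0,x1,.006):
        k=q[(q[:,0]>=a)&(q[:,0]<a+.006)]
        if len(k)>8: L.append([a+.003,*np.percentile(k[:,1],[2,98])])
    return np.array(L)
E
python3 - <<'E'
from h import *
X=np.load("w1.npy"); C=cam("wrist")
for nm,a in dict(case=(.53,.66,-.187,.075,.035,.075),shoe=(.40,.52,-.187,.045,.007,.03),pack=(.42,.52,-.187,.045,.045,.058)).items():
    L=edges(X,*a); c=(L[:,1]+L[:,2])/2; f=np.polyfit(L[:,0],c,1)
    print(nm,"slope deg",np.degrees(np.arctan(f[0])).round(1),"y@.45,.5,.6",np.polyval(f,[.45,.5,.6]).round(4),"w",np.median(L[:,2]-L[:,1]).round(4),"x",L[[0,-1],0])
# manual pixels
print("pad",pix(C,[(315,72)],.066)); print("mouth",pix(C,[(291,236),(345,236)],.012)); print("case front",pix(C,[(265,127),(366,128)],.05),"case back corners",pix(C,[(263,55),(370,55)],.055))
print("pack outer top",pix(C,[(301,200),(335,200)],.052))
g=C[0][0:260,230:400]; cv2.imwrite("pics/w1c.png",cv2.resize(g,None,fx=2.3,fy=2.3,interpolation=cv2.INTER_CUBIC))
g=cv2.resize(C[0][110:220,60:180],None,fx=4.5,fy=4.5); a=cv2.imread("pics/w1c.png")
h=max(a.shape[0],g.shape[0]); o=np.zeros((h,800,3),np.uint8); o[:a.shape[0],:a.shape[1]]=a; b=cv2.resize(g,(400,367)); o[:367,400:]=b
cv2.imwrite("pics/w1d.png",o)
E
```

```text
case slope deg -0.5 y@.45,.5,.6 [-0.1811 -0.1816 -0.1825] w 0.097 x [0.533 0.647]
shoe slope deg -1.1 y@.45,.5,.6 [-0.178  -0.179  -0.1808] w 0.064 x [0.421 0.517]
pack slope deg -0.3 y@.45,.5,.6 [-0.1785 -0.1787 -0.1792] w 0.0327 x [0.471 0.519]
pad [[ 0.59674045 -0.18504365  0.066     ]]
mouth [[ 0.42436344 -0.1477079   0.012     ]
 [ 0.42186899 -0.21099173  0.012     ]]
case front [[ 0.54964801 -0.13324964  0.05      ]
 [ 0.54469151 -0.23257375  0.05      ]] case back corners [[ 0.61516268 -0.13718345  0.055     ]
 [ 0.61112369 -0.2365985   0.055     ]]
pack outer top [[ 0.47533371 -0.16472693  0.052     ]
 [ 0.47394694 -0.19975157  0.052     ]]
```

View pics/w1d.png

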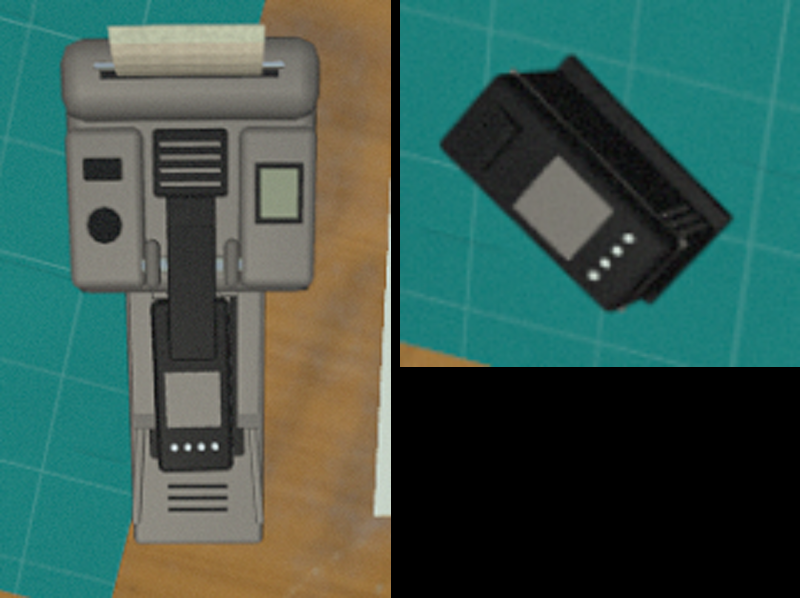

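Request:
carry_out(series="0.03 0.0015 -0.03 0; 0.03 0.0015 -0.045 0; 0.03 0.0015 -0.045 0; 0.029 0.0015 -0.045 0; 0 0 -0.03 0; 0 0 -0.015 0; 0 0 -0.006 0; 0 0 0 0", jaw=-1)

```text
time: 2.92
tool_pos: [0.5968, -0.1851, 0.0902]
tcp_rot: [3.14, -0.07, 0.002]
wrist_force: [0.4, -0.3, 0.6]
width: 0.0
grip_force: 0.0
```

Run:
```python
from h import *
C=cam("wrist");cv2.imwrite("pics/w2.png",C[0])
for i in range(3):
    s=bot.read_state(); print(s["tool_pos"].round(4),s["wrist_force"].round(2),s["width"])
```

```text
[ 0.5973 -0.1851  0.0908] [ 0.01  0.19 -0.6 ] 0.001695033295632173
[ 0.5973 -0.1851  0.0908] [ 0.01  0.19 -0.6 ] 0.001695033295632173
[ 0.5973 -0.1851  0.0908] [ 0.01  0.19 -0.6 ] 0.001695033295632173
```

View pics/w2.png

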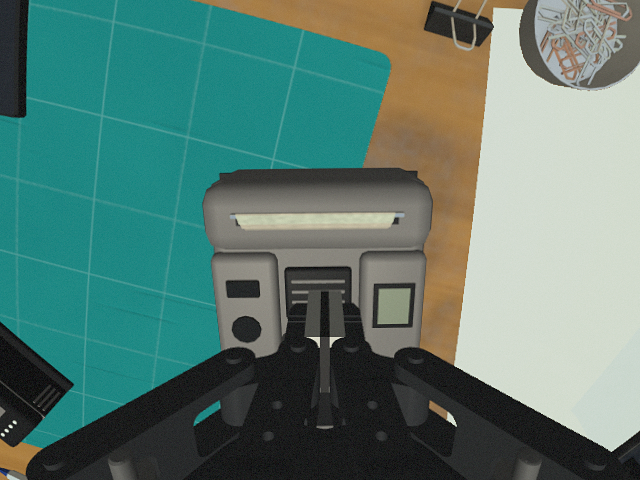

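The closed fingertips (325,290) are over the ribbed pad (columns 286–352). Now I press.

Request:
carry_out(series="0 0.001 -0.008 0; 0 0 -0.004 0; 0 0 -0.002 0; 0 0 -0.0015 0; 0 0 0 0; 0 0 0 0")

```text
time: 3.72
tool_pos: [0.5982, -0.1835, 0.0749]
tcp_rot: [3.14, -0.068, 0.005]
wrist_force: [4.7, 0.9, 5.4]
width: 0.0
grip_force: 2.9
```

Request:
carry_out(series="0 0 0.02 0; -0.02 0 0.05 0; -0.05 0 0.035 0; -0.05 0 0.02 0; -0.048 0 0 0; 0 0 0 0")

```text
time: 4.47
tool_pos: [0.4243, -0.1825, 0.1981]
tcp_rot: [-3.14, 0.071, 0.006]
wrist_force: [0.3, 0.5, 0.9]
width: 0.0
grip_force: 0.0
```

Run:
```python
from h import *
C=cam("wrist");cv2.imwrite("pics/w3.png",C[0]);X=cloud(C);np.save("w3.npy",X)
s=bot.read_state(); print(s["tool_pos"].round(4),s["tcp_rot"].round(4),s["wrist_force"].round(2))
for t in ["flat_pack","printer_catch_pad"]:
    for r in spot_in("wrist",t)[:3]: print(t,round(r["score"],2),np.round(r["rect"]))
```

```text
[ 0.4266 -0.183   0.1986] [-3.1405e+00  7.0300e-02  2.3000e-03] [ 0.64 -0.24 -0.21]
flat_pack 0.62 [316. 126.  60. 114.]
```

View pics/w3.png

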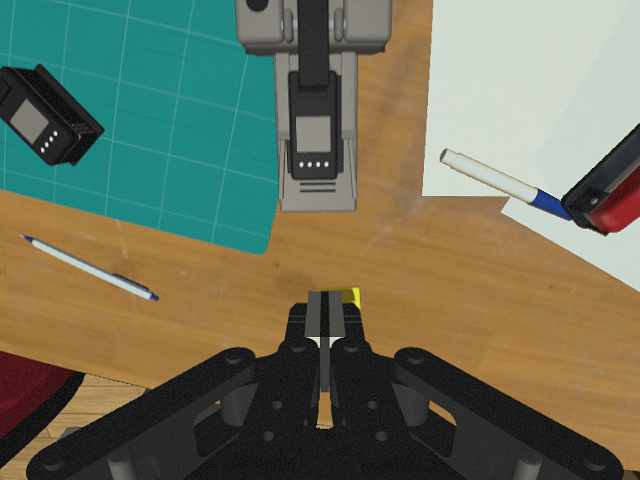

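Run:
```python
from h import *
C=list(cam("wrist")); s=bot.read_state(); print(s["tool_pos"].round(4))
T=np.array(eyes.get_calibration("wrist")["T_tool_cam"])
Rt=R.from_rotvec(s["tcp_rot"]).as_matrix(); C[4]=np.array([.4285,-.183,.1985])+Rt@T[:3,3]
print("pack outer top",pix(C,[(289,171),(337,178)],.052).round(4), "dots",pix(C,[(302,164),(327,164)],.052).round(4))
print("pack top inner-ish sides",pix(C,[(290,85),(337,85)],.052).round(4))
print("mouth",pix(C,[(281,211),(355,211)],.012).round(4))
print("case front",pix(C,[(238,45),(390,45)],.05).round(4))
g=C[0][0:230,240:400]; cv2.imwrite("pics/w3c.png",cv2.resize(g,None,fx=2.6,fy=2.6,interpolation=cv2.INTER_CUBIC))
X=cloud(C)
for nm,a in dict(case=(.53,.62,-.184,.065,.035,.075),shoe=(.42,.455,-.184,.045,.007,.03),pack=(.42,.5,-.184,.045,.046,.058)).items():
    L=edges(X,*a); c=(L[:,1]+L[:,2])/2; f=np.polyfit(L[:,0],c,1)
    print(nm,"deg",np.degrees(np.arctan(f[0])).round(1),"y@.42,.5,.6",np.polyval(f,[.42,.5,.6]).round(4),"w",np.median(L[:,2]-L[:,1]).round(4),"x",L[[0,-1],0])
```

```text
[ 0.4292 -0.1834  0.1989]
pack outer top [[ 0.4699 -0.159   0.052 ]
 [ 0.4633 -0.1936  0.052 ]] dots [[ 0.4745 -0.1687  0.052 ]
 [ 0.4737 -0.1868  0.052 ]]
pack top inner-ish sides [[ 0.5289 -0.1637  0.052 ]
 [ 0.5274 -0.1959  0.052 ]]
mouth [[ 0.4308 -0.1457  0.012 ]
 [ 0.428  -0.2092  0.012 ]]
case front [[ 0.5568 -0.1299  0.05  ]
 [ 0.5521 -0.2327  0.05  ]]
case deg 4.0 y@.42,.5,.6 [-0.1918 -0.1861 -0.1791] w 0.0959 x [0.533 0.581]
shoe deg -1.5 y@.42,.5,.6 [-0.1764 -0.1785 -0.1811] w 0.0626 x [0.423 0.453]
pack deg -1.8 y@.42,.5,.6 [-0.1744 -0.1769 -0.1801] w 0.0322 x [0.459 0.501]
```

View pics/w3c.png

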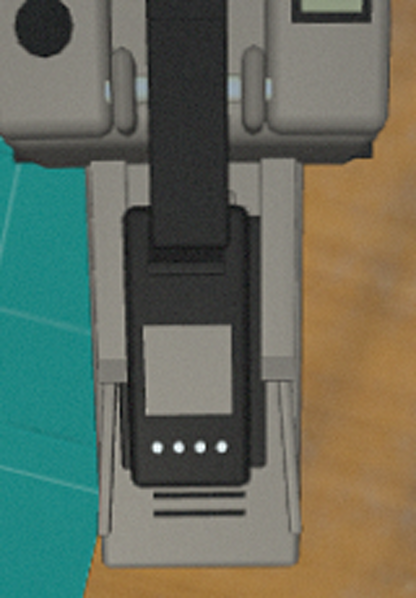

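The pack has been thrown about 12 mm outwards, with its ridge clear of the tooth (ridge at crop (187,262)). Its centre is near (0.496, −0.177). I grip it at local x = −10 mm.

Request:
carry_out(series="0.019 0.002 0 0.4; 0.019 0.002 -0.02 0; 0.019 0.001 -0.04 0; 0 0 -0.04 0; 0 0 -0.03 0; 0 0 -0.018 0; 0 0 -0.010 0; 0 0 0 0", jaw=1)

```text
time: 5.68
tool_pos: [0.4861, -0.1783, 0.0405]
tcp_rot: [-3.141, 0.057, 0.001]
wrist_force: [-0.2, 0.7, -0.6]
width: 1.004
grip_force: 0.0
```

Request:
carry_out(series="0 0 0 0; 0 0 0 0; 0 0 0 0; 0 0 0 0; 0 0 0 0", jaw=-1, grip_force=40)

```text
time: 6.3
tool_pos: [0.4863, -0.1785, 0.0419]
tcp_rot: [3.141, -0.057, 0.002]
wrist_force: [-0.4, 0.6, 5.5]
width: 0.39
grip_force: 41.6
```

Request:
carry_out(series="-0.004 0 0.0008 0; -0.010 0.0004 0 0; -0.014 0.0005 0 0; -0.014 0.0005 0 0; -0.014 0.0005 0 0; 0 0 0 0")

```text
time: 7.05
tool_pos: [0.4278, -0.1764, 0.0419]
tcp_rot: [3.141, -0.058, -0.002]
wrist_force: [-1.7, -0.4, 7.5]
width: 0.388
grip_force: 41.8
```

Request:
carry_out(series="-0.004 0 0.002 0; -0.004 0 0.008 0; 0 0 0.04 0; 0 0 0.06 0; 0 0 0.06 0; 0 0 0 0")

```text
time: 7.8
tool_pos: [0.4248, -0.178, 0.2177]
tcp_rot: [3.136, -0.057, 0.016]
wrist_force: [0.0, 0.0, -0.4]
width: 0.392
grip_force: 40.9
```

Run:
```python
from h import *
s=bot.read_state(); print(s["tool_pos"].round(4),s["tcp_rot"].round(4),s["wrist_force"].round(2),s["width"])
X=np.load("side.npy");X2=np.load("scene.npy")
P=np.vstack([X.reshape(-1,3),X2.reshape(-1,3)]);P=P[np.isfinite(P).all(1)]
P=P[(P[:,1]>.22)&(P[:,1]<.36)&(P[:,0]>.37)&(P[:,0]<.64)]
P=np.c_[P[:,1],P[:,0],P[:,2]]
for z0,z1 in [(.006,.03),(.03,.08)]:
  for x0 in np.arange(.39,.63,.012):
    k=P[(P[:,1]>x0)&(P[:,1]<x0+.012)&(P[:,2]>z0)&(P[:,2]<z1)]
    if len(k)>10: print(z0,round(x0+.006,3),np.percentile(k[:,0],[2,98]).round(3),np.percentile(k[:,0],[2,98]).mean().round(4))
```

```text
[ 0.4248 -0.178   0.2177] [ 3.1362 -0.057   0.016 ] [ 0.03  0.04 -0.42] 0.39173246066849754
0.006 0.408 [0.264 0.327] 0.2955
0.006 0.42 [0.261 0.329] 0.2947
0.006 0.432 [0.262 0.33 ] 0.2957
0.006 0.444 [0.262 0.331] 0.2965
0.006 0.456 [0.266 0.332] 0.2991
0.006 0.468 [0.267 0.333] 0.2997
0.006 0.48 [0.266 0.333] 0.2998
0.006 0.492 [0.268 0.334] 0.3012
0.006 0.504 [0.266 0.335] 0.3007
0.006 0.516 [0.269 0.335] 0.3023
0.006 0.528 [0.269 0.339] 0.3038
0.006 0.54 [0.265 0.342] 0.3038
0.006 0.552 [0.263 0.343] 0.303
0.006 0.564 [0.265 0.345] 0.3049
0.006 0.576 [0.266 0.345] 0.3057
0.006 0.588 [0.267 0.346] 0.3062
0.006 0.6 [0.267 0.346] 0.3064
0.03 0.504 [0.29  0.312] 0.3009
0.03 0.516 [0.288 0.315] 0.3015
0.03 0.528 [0.269 0.339] 0.304
0.03 0.54 [0.264 0.341] 0.3027
0.03 0.552 [0.266 0.342] 0.3038
0.03 0.564 [0.267 0.343] 0.3051
0.03 0.576 [0.267 0.344] 0.3054
0.03 0.588 [0.27  0.345] 0.3074
0.03 0.6 [0.269 0.346] 0.3071
0.03 0.612 [0.278 0.331] 0.3046
```

Request:
carry_out(series="0.005 0.0522 0 0.7; 0.005 0.0522 0 0.7; 0.005 0.0522 0 0.7; 0.005 0.0522 0 0.7; -0.0085 0.0522 0 0.7; -0.0085 0.0522 0 0.7; -0.0085 0.0522 0 0.7; -0.0085 0.0522 0 0.7; -0.0085 0.0522 0 0.7; 0 0 0 0; 0 0 0 0")

```text
time: 9.18
tool_pos: [0.3981, 0.2925, 0.21]
tcp_rot: [3.137, 0.117, -0.004]
wrist_force: [0.6, -1.0, -1.3]
width: 0.389
grip_force: 41.0
```

```bash
cat >> h.py <<'E'
def avgcam():
    "wrist camera with the pose averaged over a few readings"
    ps=[];rs=[]
    for i in range(5):
        C=list(cam("wrist")); s=bot.read_state(); ps.append(s["tool_pos"]); rs.append(s["tcp_rot"])
    p=np.mean(ps,0); r=R.from_rotvec(rs).mean(); T=np.array(eyes.get_calibration("wrist")["T_tool_cam"])
    C[4]=p+r.as_matrix()@T[:3,3]; C[5]=r.as_matrix()@T[:3,:3]
    m=r.as_matrix(); print("tcp",p.round(4),"yaw",np.degrees(np.arctan2(m[1,0],m[0,0])).round(2),"force",s["wrist_force"].round(1),"t",s["time"])
    return C
E
python3 - <<'E'
from h import *
C=avgcam();cv2.imwrite("pics/w4.png",C[0]);X=cloud(C);np.save("w4.npy",X)
for nm,a in dict(case=(.525,.61,.303,.055,.035,.075),shoe=(.41,.51,.299,.045,.007,.03)).items():
    L=edges(X,*a); c=(L[:,1]+L[:,2])/2; f=np.polyfit(L[:,0],c,1); print(L.round(4)[::3])
    print(nm,"deg",np.degrees(np.arctan(f[0])).round(1),"y@.42,.5,.6",np.polyval(f,[.42,.5,.6]).round(4),"w",np.median(L[:,2]-L[:,1]).round(4),"x",L[[0,-1],0])
E
```

```text
tcp [0.399  0.292  0.2109] yaw 4.13 force [-0.2 -0.2 -0.9] t 9.425
[[0.528  0.2932 0.336 ]
 [0.546  0.2705 0.3375]]
case deg -37.8 y@.42,.5,.6 [0.3974 0.3355 0.258 ] w 0.0667 x [0.528 0.558]
[[0.413  0.2644 0.3257]
 [0.431  0.2647 0.3271]
 [0.449  0.2651 0.3291]
 [0.467  0.2669 0.33  ]
 [0.485  0.2685 0.3316]
 [0.503  0.2695 0.3333]]
shoe deg 4.1 y@.42,.5,.6 [0.2951 0.3009 0.3081] w 0.0629 x [0.413 0.509]
```

View pics/w4.png

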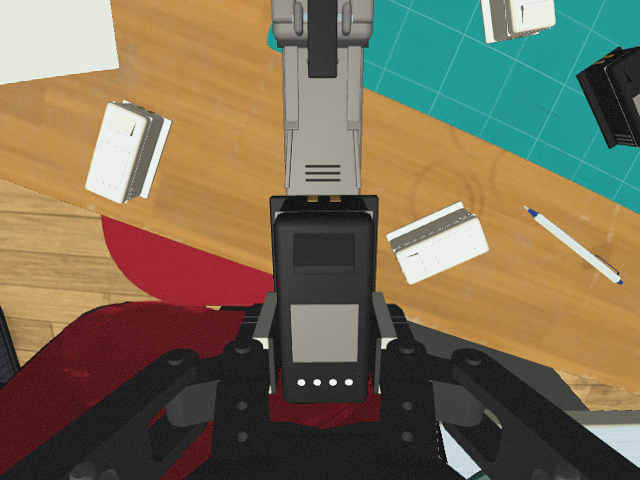

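The shoe is empty: rail fronts at (286,125) and (360,125), tooth at (323,70). The pack sits square in the hand, with its dots at (325,383).

Run:
```python
from h import *
C=avgcam()
print("rail front",pix(C,[(286,126),(361,126)],.0205).round(4),"tooth end",pix(C,[(309,77),(338,77)],.055).round(4))
z=C[4][2]
print("case front",pix(C,[(275,42),(371,42)],.04).round(4))
zt=.211-.029+.040
print("pack dots",pix(C,[(302,383),(349,383)],zt).round(4),"pack front top",pix(C,[(290,212),(358,212)],zt).round(4),"outer end",pix(C,[(283,400),(366,400)],zt).round(4))
```

```text
tcp [0.3995 0.2927 0.2117] yaw 4.13 force [-0.5  1.3 -1.5] t 9.675
rail front [[0.4681 0.3292 0.0205]
 [0.4725 0.268  0.0205]] tooth end [[0.504  0.3113 0.055 ]
 [0.5055 0.2908 0.055 ]]
case front [[0.5281 0.3383 0.04  ]
 [0.5331 0.2683 0.04  ]]
pack dots [[0.3807 0.3    0.222 ]
 [0.382  0.2822 0.222 ]] pack front top [[0.4472 0.3074 0.222 ]
 [0.4488 0.2856 0.222 ]] outer end [[0.372  0.307  0.222 ]
 [0.3743 0.2748 0.222 ]]
```

Request:
carry_out(series="0.0055 0.0009 -0.05 0; 0.005 0.0009 -0.05 0; 0 0 -0.04 0; 0 0 -0.018 0; 0 0 -0.005 0; 0 0 -0.003 0; 0 0 0 0")

```text
time: 10.55
tool_pos: [0.4108, 0.2959, 0.047]
tcp_rot: [-3.138, -0.115, -0.004]
wrist_force: [-0.1, 0.2, -1.0]
width: 0.393
grip_force: 41.0
```

Run:
```python
from h import *
avgcam()
```

```text
tcp [0.4105 0.2957 0.0467] yaw 4.21 force [ 0.1 -0.2 -1.8] t 10.8
```

Request:
carry_out(series="0 0 -0.002 0; 0 0 -0.0015 0; 0 0 -0.001 0; 0 0 0 0")

```text
time: 11.3
tool_pos: [0.4096, 0.2952, 0.0419]
tcp_rot: [3.139, 0.115, -0.001]
wrist_force: [-4.0, -1.9, 6.5]
width: 0.389
grip_force: 42.0
```

Request:
carry_out(series="0 0 0.0007 0; 0.008 0.0006 0 0; 0.010 0.0007 0 0; 0.010 0.0007 0 0; 0 0 0 0")

```text
time: 11.92
tool_pos: [0.4395, 0.2975, 0.0419]
tcp_rot: [-3.139, -0.115, -0.004]
wrist_force: [1.6, 0.2, 0.9]
width: 0.389
grip_force: 41.3
```

Request:
carry_out(series="0.010 0.0007 0 0; 0.010 0.0007 0 0; 0.006 0.0004 0 0; 0 0 0 0")

```text
time: 12.42
tool_pos: [0.4645, 0.2991, 0.0419]
tcp_rot: [-3.139, -0.115, -0.002]
wrist_force: [-0.1, 0.3, 2.8]
width: 0.39
grip_force: 41.5
```

Request:
carry_out(series="0.003 0.0002 0 0; 0.003 0.0002 0 0; 0.003 0.0002 0 0; 0 0 0 0", grip_force=60)

```text
time: 12.92
tool_pos: [0.4701, 0.2993, 0.042]
tcp_rot: [3.138, 0.115, -0.008]
wrist_force: [-9.9, -0.6, 11.2]
width: 0.387
grip_force: 61.4
```

Request:
carry_out(series="0.002 0.0002 0 0; 0.002 0.0002 0 0; 0 0 0 0")

```text
time: 13.3
tool_pos: [0.4724, 0.2994, 0.042]
tcp_rot: [3.138, 0.115, -0.013]
wrist_force: [-15.4, -1.2, 16.7]
width: 0.383
grip_force: 62.0
```

Request:
carry_out(series="-0.002 0 0.0008 0; 0 0 0.0006 0; 0 0 0 0")

```text
time: 13.68
tool_pos: [0.4723, 0.2994, 0.0421]
tcp_rot: [3.138, 0.115, -0.007]
wrist_force: [-7.2, 0.0, 3.3]
width: 0.384
grip_force: 60.0
```

Request:
carry_out(series="0.002 0.0002 0.0004 0; 0.002 0.0001 0 0; 0.002 0.0001 0 0; 0 0 0 0")

```text
time: 14.18
tool_pos: [0.4778, 0.2998, 0.0422]
tcp_rot: [3.138, 0.115, -0.009]
wrist_force: [-7.3, 0.2, 2.7]
width: 0.38
grip_force: 60.2
```

Request:
carry_out(series="0.0015 0.0001 0.0002 0; 0.0015 0.0001 0 0; 0 0 0 0")

```text
time: 14.55
tool_pos: [0.4807, 0.3, 0.0422]
tcp_rot: [3.138, 0.115, -0.009]
wrist_force: [-6.9, 0.5, 1.7]
width: 0.386
grip_force: 60.1
```

Request:
carry_out(series="0.0015 0.0001 0 0; 0.0015 0.0001 0 0; 0 0 0 0")

```text
time: 14.92
tool_pos: [0.4841, 0.3002, 0.0422]
tcp_rot: [3.138, 0.115, -0.008]
wrist_force: [-6.3, 1.5, -0.3]
width: 0.386
grip_force: 59.9
```

Request:
carry_out(series="0.0015 0.0001 0 0; 0.001 0.0001 0 0; 0 0 0 0")

```text
time: 15.3
tool_pos: [0.4842, 0.3002, 0.0422]
tcp_rot: [3.137, 0.114, -0.016]
wrist_force: [-13.3, 0.4, 6.5]
width: 0.385
grip_force: 60.7
```

Request:
carry_out(series="0.0015 0.0001 0 0; 0.001 0.0001 0 0; 0 0 0 0")

```text
time: 15.68
tool_pos: [0.4842, 0.3003, 0.0422]
tcp_rot: [3.137, 0.114, -0.023]
wrist_force: [-22.2, 1.3, 13.5]
width: 0.386
grip_force: 61.5
```

Request:
carry_out(series="-0.005 -0.0004 0 0; -0.002 0 0 0; -0.002 0 0 0; 0 0 0 0")

```text
time: 16.18
tool_pos: [0.4821, 0.3002, 0.0431]
tcp_rot: [3.139, 0.115, -0.003]
wrist_force: [-3.5, -0.7, -2.9]
width: 0.384
grip_force: 59.7
```

Request:
carry_out(series="-0.002 -0.0001 0 0; -0.002 0 0 0; 0 0 0 0")

```text
time: 16.55
tool_pos: [0.4815, 0.3004, 0.0437]
tcp_rot: [-3.139, -0.116, -0.009]
wrist_force: [7.7, -1.3, -13.0]
width: 0.386
grip_force: 60.9
```

The catch holds against the pull. I'll ease off, release, lift and head to the charged pack.

Request:
carry_out(series="0.002 0 -0.001 0; 0 0 0 0")

```text
time: 16.8
tool_pos: [0.4816, 0.3006, 0.0433]
tcp_rot: [-3.139, -0.115, -0.002]
wrist_force: [0.1, -3.5, -2.0]
width: 0.387
grip_force: 62.2
```

Request:
carry_out(series="0 0 0 0; 0 0 0 0; 0 0 0 0; 0 0 0 0; 0 0 0.02 0; 0 0 0.05 0; 0 -0.02 0.06 0; 0 -0.04 0.04 0; 0 0 0 0", jaw=1)

```text
time: 17.92
tool_pos: [0.4833, 0.2404, 0.2169]
tcp_rot: [-3.137, -0.112, -0.013]
wrist_force: [0.0, -0.3, 0.1]
width: 1.002
grip_force: 0.0
```

Run:
```python
from h import *
C=avgcam();cv2.imwrite("pics/w5.png",C[0])
for t in ["flat_pack","charged_pack"]:
    for r in spot_in("wrist",t)[:6]: print(t,round(r["score"],2),np.round(r["rect"]), pix(C,[r["rect"][:2]],.05).round(3))
X=cloud(C)
for a in [(.42,.53,.30,.03,.047,.0545)]:
    L=edges(X,*a); print(L.round(4))
```

```text
tcp [0.4804 0.2409 0.2116] yaw 4.18 force [-0.   0.  -0.7] t 18.175
flat_pack 0.91 [255. 198.  60. 104.] [[0.493 0.297 0.05 ]]
charged_pack 0.95 [437.  80.  67. 109.] [[0.591 0.167 0.05 ]]
charged_pack 0.93 [ 83. 237.  81. 102.] [[0.451 0.441 0.05 ]]
charged_pack 0.72 [554. 183. 103. 101.] [[0.524 0.061 0.05 ]]
charged_pack 0.58 [372. 316.  89.  84.] [[0.397 0.193 0.05 ]]
[[0.453  0.2864 0.3147]
 [0.459  0.2821 0.3163]
 [0.465  0.2824 0.3162]
 [0.471  0.2828 0.317 ]
 [0.477  0.2833 0.3169]
 [0.483  0.2837 0.3181]
 [0.489  0.2842 0.3177]
 [0.495  0.2846 0.3184]
 [0.501  0.2852 0.3186]
 [0.507  0.2854 0.3186]
 [0.513  0.286  0.3197]
 [0.519  0.2863 0.3193]
 [0.525  0.287  0.3203]
 [0.531  0.2876 0.317 ]]
```

Request:
carry_out(series="-0.001 -0.0486 0 9.4; -0.001 -0.0486 0 9.4; -0.001 -0.0486 0 9.4; -0.001 -0.0486 0 9.4; 0 -0.0486 0 9.4; 0 0 0 0; 0 0 0 0")

```text
time: 19.15
tool_pos: [0.4764, -0.0016, 0.2113]
tcp_rot: [-2.833, -1.354, 0.002]
wrist_force: [0.5, 0.2, 0.4]
width: 0.998
grip_force: 0.0
```

Run:
```python
from h import *
C=avgcam();cv2.imwrite("pics/w6.png",C[0])
for r in spot_in("wrist","charged_pack")[:6]: print(round(r["score"],2),np.round(r["rect"]), pix(C,[r["rect"][:2]],.042).round(3))
X=cloud(C)
m=np.isfinite(X).all(2)&(abs(X[...,0]-.515)<.06)&(abs(X[...,1]-.044)<.06)&(X[...,2]>.034)&(X[...,2]<.052)
k=cv2.morphologyEx(m.astype(np.uint8),cv2.MORPH_OPEN,np.ones((3,3)))
n,l,st,ce=cv2.connectedComponentsWithStats(k); i=1+st[1:,4].argmax(); q=X[l==i]
print(len(q),st[i],np.median(q[:,2]))
print(cv2.minAreaRect((q[:,:2]*1000).astype(np.float32)),q.mean(0).round(4))
q2=q[q[:,2]>.0445];print("ridge?",len(q2),q2.mean(0))
g=C[0]; cv2.imwrite("pics/w6c.png",g)
gray=cv2.cvtColor(g,cv2.COLOR_BGR2GRAY); br=((gray>140)&(l==i)).astype(np.uint8)
n,l2,s2,c2=cv2.connectedComponentsWithStats(br)
for j in range(1,n):
    if s2[j,4]>3: print("bright",s2[j,4],pix(C,[c2[j]],.042).round(4))
```

```text
tcp [ 0.4766 -0.0009  0.2117] yaw 51.26 force [-0.7  0.5 -0.2] t 19.4
0.95 [317. 411.  61.  34.] [[ 0.346 -0.152  0.042]]
0.66 [299.  12.  47.  23.] [[0.557 0.129 0.042]]
0.65 [ 90. 115. 114.  83.] [[0.386 0.178 0.042]]
0.56 [333. 140.  71. 107.] [[0.52  0.042 0.042]]
4341 [ 301   89   60  105 4341] 0.04229315332034966
((516.8488159179688, 42.5271110534668), (76.59492492675781, 34.245758056640625), 39.15730667114258) [0.5177 0.0434 0.0424]
ridge? 294 [0.53524283 0.05720555 0.04591882]
bright 894 [[0.5128 0.0397 0.042 ]]
bright 13 [[0.4907 0.033  0.042 ]]
bright 11 [[0.4947 0.0285 0.042 ]]
bright 13 [[0.4985 0.0237 0.042 ]]
bright 10 [[0.5023 0.0192 0.042 ]]
```

View pics/w6.png

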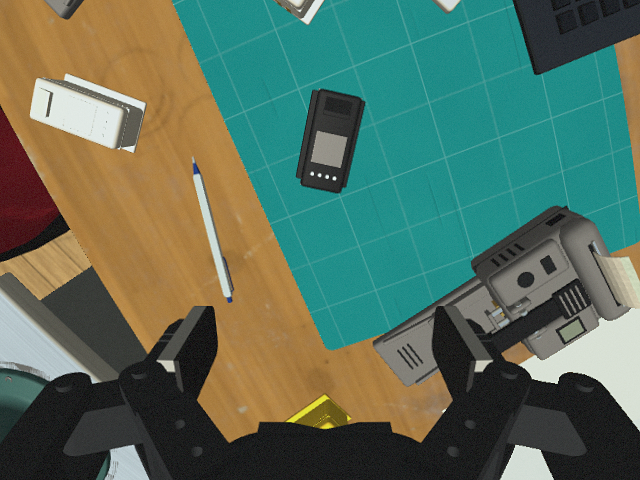

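The charged pack is at (333,140) with its ridge end upwards. The fit gives 76.6×34.2 mm, centre (0.517, 0.0425), yaw 39.3°.

Request:
carry_out(series="0.016 0.018 -0.02 -6; 0.0157 0.0184 -0.03 -6; 0 0 -0.05 0; 0 0 -0.045 0; 0 0 -0.022 0; 0 0 -0.009 0; 0 0 -0.004 0; 0 0 0 0")

```text
time: 20.45
tool_pos: [0.5093, 0.0345, 0.033]
tcp_rot: [2.959, 1.054, 0.002]
wrist_force: [-0.4, -0.4, -0.3]
width: 0.998
grip_force: 0.0
```

Request:
carry_out(series="0 0 0 0; 0 0 0 0; 0 0 0 0; 0 0 0 0; 0 0 0 0", jaw=-1, grip_force=60)

```text
time: 21.08
tool_pos: [0.5091, 0.0343, 0.0328]
tcp_rot: [2.959, 1.054, 0.002]
wrist_force: [-0.2, 0.6, 5.4]
width: 0.385
grip_force: 62.1
```

Request:
carry_out(series="0 0 0.01 0; 0 0 0.05 0; 0 0 0.05 0; -0.017 -0.0422 0.03 -8.3; -0.017 -0.0422 0 -8.3; -0.017 -0.0422 0 -8.3; -0.017 -0.0422 0 -8.3; -0.017 -0.0422 0 -8.2; 0 0 0 0; 0 0 0 0")

```text
time: 22.32
tool_pos: [0.423, -0.1763, 0.1718]
tcp_rot: [-3.14, 0.06, 0.001]
wrist_force: [-0.5, 1.2, -1.2]
width: 0.383
grip_force: 61.3
```

Run:
```python
from h import *
C=avgcam();cv2.imwrite("pics/w7.png",C[0]);X=cloud(C)
for nm,a in dict(shoe=(.44,.535,-.18,.045,.007,.03)).items():
    L=edges(X,*a); c=(L[:,1]+L[:,2])/2; f=np.polyfit(L[:,0],c,1)
    print(nm,"deg",np.degrees(np.arctan(f[0])).round(1),"y@.42,.43,.5",np.polyval(f,[.42,.43,.5]).round(4),"w",np.median(L[:,2]-L[:,1]).round(4))
L=edges(X,.39,.48,-.178,.06,.165,.20); print(L.round(4))
```

```text
tcp [ 0.4236 -0.1758  0.1719] yaw -2.09 force [ 0.9  0.6 -0.5] t 22.575
shoe deg -1.2 y@.42,.43,.5 [-0.1773 -0.1775 -0.179 ] w 0.0631
[[ 0.399  -0.1906 -0.1593]
 [ 0.405  -0.1909 -0.1587]
 [ 0.411  -0.192  -0.1587]
 [ 0.417  -0.1931 -0.1576]
 [ 0.423  -0.1935 -0.1577]
 [ 0.429  -0.2052 -0.1465]
 [ 0.435  -0.1988 -0.1528]
 [ 0.441  -0.1923 -0.1601]
 [ 0.447  -0.1924 -0.1604]
 [ 0.453  -0.1928 -0.1605]
 [ 0.459  -0.1927 -0.1608]
 [ 0.465  -0.193  -0.161 ]
 [ 0.471  -0.193  -0.1613]]
```

Request:
carry_out(series="0 -0.001 -0.05 0; 0 0 -0.045 0; 0 0 -0.02 0; 0 0 -0.007 0; 0 0 -0.004 0; 0 0 -0.002 0; 0 0 -0.001 0; 0 0 0 0")

```text
time: 23.58
tool_pos: [0.4238, -0.1779, 0.0437]
tcp_rot: [3.141, -0.06, 0.002]
wrist_force: [0.1, 0.2, -1.4]
width: 0.389
grip_force: 61.3
```

Request:
carry_out(series="0 0 -0.001 0; 0 0 -0.001 0; 0 0 0 0")

```text
time: 23.95
tool_pos: [0.4238, -0.1779, 0.0426]
tcp_rot: [3.141, -0.06, 0.0]
wrist_force: [-4.1, 2.3, 11.4]
width: 0.388
grip_force: 62.9
```

Request:
carry_out(series="0 0 0.001 0; 0.008 -0.0003 0 0; 0.010 -0.0004 0 0; 0.010 -0.0004 0 0; 0 0 0 0")

```text
time: 24.58
tool_pos: [0.4522, -0.1789, 0.0426]
tcp_rot: [3.141, -0.06, 0.001]
wrist_force: [-0.6, 1.2, 3.4]
width: 0.382
grip_force: 62.1
```

Request:
carry_out(series="0.010 -0.0004 0 0; 0.010 -0.0004 0 0; 0.008 -0.0003 0 0; 0 0 0 0")

```text
time: 25.08
tool_pos: [0.4792, -0.1799, 0.0426]
tcp_rot: [-3.141, 0.06, 0.001]
wrist_force: [-3.0, 1.8, 8.1]
width: 0.385
grip_force: 62.6
```

Request:
carry_out(series="0.002 0 0.0008 0; 0.003 0 0.0003 0; 0.003 0 0 0; 0 0 0 0")

```text
time: 25.58
tool_pos: [0.4858, -0.1797, 0.0427]
tcp_rot: [-3.14, 0.059, 0.006]
wrist_force: [-7.9, -1.7, 4.8]
width: 0.387
grip_force: 62.1
```

Request:
carry_out(series="0.002 0 0.0002 0; 0.002 0 0 0; 0.002 -0.0001 0 0; 0 0 0 0")

```text
time: 26.08
tool_pos: [0.4908, -0.1798, 0.0428]
tcp_rot: [-3.14, 0.06, 0.009]
wrist_force: [-9.9, -1.1, 6.9]
width: 0.384
grip_force: 62.2
```

Request:
carry_out(series="0.002 0 0.0006 0; 0.002 0 0 0; 0.002 -0.0001 0 0; 0 0 0 0")

```text
time: 26.58
tool_pos: [0.4979, -0.1799, 0.0429]
tcp_rot: [-3.14, 0.06, 0.005]
wrist_force: [-3.8, -1.3, -1.2]
width: 0.386
grip_force: 61.3
```

Request:
carry_out(series="0.0015 0 0.0002 0; 0.0015 0 0 0; 0 0 0 0")

```text
time: 26.95
tool_pos: [0.4987, -0.1799, 0.0428]
tcp_rot: [-3.14, 0.059, 0.012]
wrist_force: [-12.3, -3.4, 2.9]
width: 0.388
grip_force: 62.0
```

Request:
carry_out(series="0.0015 0 0 0; 0 0 0 0")

```text
time: 27.2
tool_pos: [0.4988, -0.1799, 0.0428]
tcp_rot: [-3.14, 0.059, 0.017]
wrist_force: [-17.3, -3.2, 7.7]
width: 0.385
grip_force: 62.5
```

Request:
carry_out(series="-0.003 0 0 0; -0.003 0 0 0; -0.002 0 0 0; -0.001 0 0 0; 0 0 0 0")

```text
time: 27.82
tool_pos: [0.496, -0.1798, 0.0443]
tcp_rot: [-3.141, 0.06, -0.003]
wrist_force: [2.0, 2.5, -7.1]
width: 0.39
grip_force: 60.6
```

Request:
carry_out(series="-0.002 0 -0.0006 0; 0 0 0 0")

```text
time: 28.08
tool_pos: [0.4959, -0.1799, 0.0443]
tcp_rot: [3.141, -0.061, 0.01]
wrist_force: [7.4, 3.7, -9.6]
width: 0.387
grip_force: 60.4
```

Request:
carry_out(series="0.002 0 -0.0003 0; 0 0 0 0")

```text
time: 28.32
tool_pos: [0.4961, -0.18, 0.044]
tcp_rot: [3.141, -0.06, 0.003]
wrist_force: [2.0, 3.1, -0.8]
width: 0.384
grip_force: 61.5
```

Request:
carry_out(series="0 0 0 0; 0 0 0 0; 0 0 0 0; 0 0 0 0; 0 0 0.02 0; 0 0 0.05 0; -0.03 0 0.06 0; -0.04 0 0.04 0; 0 0 0 0", jaw=1)

```text
time: 29.45
tool_pos: [0.4275, -0.1811, 0.2133]
tcp_rot: [3.137, -0.062, 0.011]
wrist_force: [-0.3, 0.9, 0.1]
width: 0.997
grip_force: 0.0
```

Run:
```python
from h import *
C=avgcam();cv2.imwrite("pics/w8.png",C[0]);X=cloud(C)
print(edges(X,.44,.55,-.179,.03,.047,.0545).round(4))
for n in ("scene","side"):
    C=cam(n); X=cloud(C); Y=np.load(n+".npy"); 
    for t in ["flat_pack","charged_pack","mouse","eraser","marker_a","pen_ball","clip_tin","binder_clip_0"]:
        print(n,t,[(round(r["score"],2),X[int(r["rect"][1]),int(r["rect"][0])].round(3).tolist()) for r in spot_in(n,t)[:3]])
```

```text
tcp [ 0.4269 -0.18    0.2087] yaw -2.21 force [ 0.2 -0.6  0.3] t 29.7
[[ 0.467  -0.1932 -0.1868]
 [ 0.473  -0.1956 -0.1636]
 [ 0.479  -0.1965 -0.1631]
 [ 0.485  -0.1966 -0.1634]
 [ 0.491  -0.1968 -0.1638]
 [ 0.497  -0.1969 -0.1641]
 [ 0.503  -0.197  -0.1637]
 [ 0.509  -0.1972 -0.1641]
 [ 0.515  -0.1981 -0.1644]
 [ 0.521  -0.1983 -0.1648]
 [ 0.527  -0.1985 -0.1643]
 [ 0.533  -0.1986 -0.1646]
 [ 0.539  -0.198  -0.1649]
 [ 0.545  -0.1978 -0.1652]
 [ 0.551  -0.2086 -0.1934]]
scene flat_pack [(0.64, [0.471, 0.282, 0.042])]
scene charged_pack [(0.86, [0.566, 0.137, 0.041]), (0.8, [0.294, -0.205, 0.037]), (0.72, [0.433, 0.451, 0.021])]
scene mouse [(0.64, [0.652, 0.428, 0.03]), (0.32, [0.569, -0.179, 0.061])]
scene eraser []
scene marker_a [(0.82, [0.432, -0.351, 0.016])]
scene pen_ball [(0.59, [0.377, 0.038, 0.006])]
scene clip_tin [(0.88, [0.732, -0.316, 0.002])]
scene binder_clip_0 [(0.17, [0.499, 0.285, 0.038])]
side flat_pack [(0.96, [0.482, 0.319, 0.049])]
side charged_pack [(0.9, [0.505, -0.165, 0.039]), (0.88, [0.371, 0.21, 0.041]), (0.82, [0.428, 0.484, 0.038])]
side mouse [(0.86, [0.656, 0.464, 0.035])]
side eraser [(0.64, [0.69, 0.082, 0.013]), (0.5, [0.371, 0.034, -0.003])]
side marker_a [(0.57, [0.436, -0.338, 0.011])]
side pen_ball [(0.53, [0.376, 0.046, 0.002])]
side clip_tin [(0.71, [0.717, -0.327, 0.014]), (0.41, [0.681, 0.089, 0.015])]
side binder_clip_0 []
```

Both packs sit at their seats and the bystanders haven't moved. I'm handing the job in.

```bash
python3 -c "
from workcell import bot
print(bot.finish_job())"
```

```text
the job is handed in; nothing more can be done
None
```

The flat pack is locked on the charger and the charged pack is locked on the printer; both held against a pull test, nothing else was touched, and I handed the job in at about 30 s (no verdict was returned).

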